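Nudge the amber filter disc into the reader's cell and start the reading

TASK

Push the amber filter disc across the white reader's deck with a fingertip or the outside of the fingers until it drops flat and fully home in the round cell, then press the green start key all the way down with a fingertip, let it come back up and move clear. The disc is only to be pushed, never lifted off the deck; do not press the key before the disc is home. Leave the blue disc and everything else on the bench where they stand.

Things in the scene. Friction and masses are not known exactly. Their poses are not given: they have to be found in the camera images.
- reader: fixed flat white filter reader, a slab 210 mm (its x) by 320 mm (its y) and 38 mm high, so its flat deck is at z = 0.038; origin at the centre of its underside, z up; the round cell is in the middle of the deck, the start key stands on the deck at its +x side, a flat dark display lies at its -x side (flush, nothing to bump into). Nothing taller than 9 mm stands on the deck except the key
- cell (a point): centre of the cell's flat floor, 31 mm above the bench: a round recess in the deck, 48 mm across and 7 mm deep, with a 1 mm chamfer at its mouth; grey floor with a small black window in its middle; axes as the reader's
- amber_disc: loose round filter in a black mount with an orange-amber face on both sides, 44 mm diameter, 8 mm thick, about 40 g; origin at the centre of its underside, z is its axis. It starts flat on the deck on the cell's left or right (reader's +y or -y), centre 60 to 105 mm from the cell's centre. Home in the cell it lies flat, its underside on the cell's floor and its top 1 mm above the deck; it has 2 mm of play all round there
- blue_disc: a second filter of the same size and make with a blue face, lying flat on the deck on the other side of the cell; to be left where it lies; origin at the centre of its underside
- start_key (a joint): travel of the green start key in m: 0 up, 0.006 fully down; springs back; about 1.5 N to start it moving and 5 N to hold it fully down
- start_key_top (a point): centre of the top face of the green round start key, 28 mm diameter, 22 mm above the deck when up; it moves straight down; it stands in a black collar 44 mm across and 12 mm high on the deck, 72 mm from the cell's centre along the reader's +x
- timer: loose orange timer on a black foot, 50 x 55 x 90 mm high, on the bench to the left; bystander; origin at its underside
- buffer_bottle: loose closed clear bottle, 66 mm diameter, 130 mm high, on the bench to the right; bystander; origin at the centre of its underside
- beaker: loose empty glass beaker, 70 mm rim diameter, 85 mm high, on the bench to the right; bystander; origin at the centre of its underside
- tube_rack: loose yellow tube rack with capped tubes, 80 x 150 mm, 48 mm high, on the bench to the left; bystander; origin at the centre of its underside
- tip_box: loose grey tip box with blue lid, 87 x 122 mm, 68 mm high, on the bench at the far right; bystander; origin at the centre of its underside
There are look-alikes about, which are no part of the job. Of the things that look like the amber_disc, the largest one is meant.

How it is judged:
On the way, in this order (a step that is already met when the one before it is completed fails the run):
1. the amber disc lies flat and fully home in the cell (z of amber_disc in the frame of cell below 0.0015 m and horizontal distance between amber_disc and cell below 0.004 m and angle between amber_disc's own z axis and vertical below 0.06 rad), for 0.2 s.
2. the start key is pressed fully down (at least 4.5 of its 6 mm) with the disc home (all of step 1 and value of joint start_key above 0.0045 m), for 0.05 s.
At the end, for the whole second after the job is handed in: amber disc at rest in the cell: underside within 1.5 mm of its floor, within 4 mm of its centre, within 0.06 rad of level; key back up (under 1.5 mm); blue disc within 15 mm, timer, bottle, beaker, rack and tip box within 20 mm of their starts (all of step 1 and value of joint start_key below 0.0015 m and linear speed of amber_disc below 0.01 m/s and distance of blue_disc from where it was at the start of the episode below 0.015 m and distance of each of timer, buffer_bottle, beaker, tube_rack, tip_box from where it was at the start of the episode below 0.02 m); the robot touches nothing.
It fails at once if the amber disc is lifted more than 8 mm off the deck (z of amber_disc in the frame of cell above 0.015 m).
It fails at once if the start key is pressed (over 3 mm) while the amber disc is not home in the cell (value of joint start_key above 0.003 m and not (z of amber_disc in the frame of cell below 0.0015 m and horizontal distance between amber_disc and cell below 0.004 m and angle between amber_disc's own z axis and vertical below 0.06 rad)).
It fails at once if the blue disc is moved more than 15 mm (distance of blue_disc from where it was at the start of the episode above 0.015 m).
It fails at once if a bystander on the bench (timer, bottle, beaker, rack, tip box) is moved more than 20 mm (distance of any of timer, buffer_bottle, beaker, tube_rack, tip_box from where it was at the start of the episode above 0.02 m).
It also fails if it takes over 40 s, if anything falls off the work surface, if the arm or the gripper's body presses on something with over 40 N, if the wrist force passes 120 N, or if a joint passes its speed limit or range.

ROBOT

A 7-joint arm with a two-finger parallel gripper is mounted at the origin on the work surface. World frame = base frame: x ahead of the robot, y to its left, z up, the work surface at z = 0. Lengths are in m, angles in rad, forces in N, time in s.
With the tool pointing down it reaches from about 0.4 to 0.875 m from the base axis. Payload 6.5 kg.
Tool frame: the origin (TCP) lies midway between the tips of the shut fingers; the grasp point (between the pads) lies 19 mm behind it; z points along the fingers, y is the line along which they close (so a half turn about z gives the same grasp; the last joint's range is limited). The gripper opens to 88 mm and grips with 3 to 60 N. Pads are 18 mm wide; open, the fingers measure 123 mm over their backs; the gripper's body (75 mm by 187 mm) begins 45 mm behind the grasp point.
Start: joints at [1.263, 0.536, -0.004, 1.538, 0.003, 1.067, -0.071], TCP at [0.156, -0.631, 0.239] pointing down, gripper open.
Joint ranges: [-2.7, 2.7], [-0.37, 2.16], [-1.27, 1.26], [0.24, 2.4], [-1.31, 4.45], [0.19, 1.91], [-2.76, 2.76]. Speed limits (rad/s): [2.39, 2.39, 3.14, 3.14, 3.14, 3.14, 3.14].

INTERFACE

Orientations are given as a unit quaternion [w, x, y, z].
In Python, from cell import readout, optics, job gives the robot as it stands. The module is installed in compiled form; this text tells all that it offers.
- The arm moves only by the tool step_arm, never from a script. Its argument "series" is text: rows parted by semicolons, each of 4 numbers parted by spaces: the shift along the tool's x, y, z in mm, then the turn about the tool's z in degrees. In form: x y z yaw; .... A call has 1 to 20 rows; each row shifts and turns the commanded pose from where the row before left it, along the tool's axes as they then stand; what a row does not reach is not made up. A row lasts 1/10 s, in which the tool goes at most 50 mm and 8.59 degrees, less where a joint would pass 70% of its speed; a pose out of reach is approached as far as the arm can. A call is refused whole if a number of a shift passes 50 or a number of a turn 8.59, either way. A call with a gripper value outside its range is refused whole. "hand" is the closure in counts, from 0 (fully open) to 255 (shut), set as the call begins (left out, the last holds). The fingers move at their own pace and stop on an object; "force" is the grip in N (left out, the last holds). Time passes only in rows, so rows that do not move let the fingers close. It gives the time, the measured TCP pose, the force, the opening and the grip force at its end, in the units of the state.
- readout.sense(): the state, without advancing time (a new reading comes with each control period).
- optics.grab_frame(name): name is "side" or "top" or "wrist"; returns a dict with "image" (480x640x3 uint8, red, green, blue), "z_map" (480x640 float32, m along the optical axis (not along the pixel's ray), 0 where there is no reading), "vfov" (degrees; the focal length in pixels is half the picture's height over the tangent of half this angle, whatever the lens; pixels are square), "cx", "cy" (the principal point, pixels), "eye" and "attitude" of the camera in the world. Camera axes: x right, y down, z forward; pixel columns grow to the right and rows downward; lengths in m; the calibration is good to about 2 mm. A picture is of the moment at which its call begins.
- job.close_job(): hands the job in; it is judged then, once.
The state is a dict: "time_s": time; "qpos": joint angles; "joint_vel": joint speeds; "tau": joint torques, N m; "position": TCP position; "tcp_rot": TCP orientation; "contact_force": force on the tool from outside, world axes, zero at the start; "moment": the same for the moment, N m; "finger_gap": opening from 0.0 (shut) to 1.0 (fully open); "gripper_force": force on a finger pad.
Only numpy, scipy, OpenCV 4.12 (cv2) and the standard library are available. Lean on these libraries where they do the work, as an engineer would, in place of code of your own. Each camera call takes 0.05 s, during which the arm holds its last target. There are 200 camera calls.

## Working session

There is one attempt and no reset: what is moved stays moved. The work goes in short steps, Python scripts to look and compute and a tool call to move; the robot and the scene stay as the last step left them, time stands still between calls to the robot, and variables do not carry over. Pictures are saved under pics/ and viewed, at most 10 in all, crops included, and the job is handed in when it is done.

Besides the shell and the picture viewer there is one more tool, called after "Emit:" in YAML: its name, and indented under it one key for each argument. step_arm: Moves the arm, as the interface text tells. Its arguments: {"type":"object","properties":{"series":{"type":"string"},"hand":{"type":"number"},"force":{"type":"number"}},"required":["series"]}

```bash
mkdir -p pics; cat > h.py <<'E'
import numpy as np, cv2
from cell import readout, optics, job
from scipy.spatial.transform import Rotation as R
def rot(a):
    a=np.array(a,float)
    return a if a.shape==(3,3) else R.from_quat(a,scalar_first=True).as_matrix()
def ray(f,uv,z):
    "cast pixels onto plane height z"
    uv=np.atleast_2d(uv).astype(float); F=240/np.tan(np.radians(f['vfov'])/2)
    d=np.c_[(uv[:,0]-f['cx'])/F,(uv[:,1]-f['cy'])/F,np.ones(len(uv))]@rot(f['attitude']).T
    e=np.array(f['eye']); return e+d*((z-e[2])/d[:,2])[:,None]
def blobs(f,lo,hi,amin=30):
    m=cv2.inRange(cv2.cvtColor(f['image'],cv2.COLOR_RGB2HSV),lo,hi)
    c,_=cv2.findContours(m,cv2.RETR_EXTERNAL,cv2.CHAIN_APPROX_NONE)
    return sorted([x for x in c if cv2.contourArea(x)>amin],key=cv2.contourArea,reverse=True)
def save(f,n): cv2.imwrite('pics/'+n,cv2.cvtColor(f['image'],cv2.COLOR_RGB2BGR))
E
python3 - <<'E'
from h import *
for n in('top','side'):
    f=optics.grab_frame(n); save(f,n+'0.png'); print(n,f['vfov'],f['cx'],f['cy'],f['eye'],f['attitude'])
s=readout.sense();print(s['time_s'],s['position'],s['tcp_rot'],s['contact_force'],s['finger_gap'])
E
```

```text
top 57.50664715342535 313.37650768338256 235.67930360895707 [0.44580204 0.00285403 1.11859287] [ 0.01565552 -0.69843942  0.71547134 -0.00616826]
side 51.80108607458798 310.7616515423847 241.5653399035244 [-0.08591248  0.65119533  0.63214558] [ 0.17765091 -0.30516578  0.82407429 -0.44296225]
0.1 [ 0.1555046  -0.63056077  0.23793352] [-7.67982099e-04  9.92695889e-01  1.20641036e-01 -1.50422776e-04] [-0.23236209 -1.06491258 -0.46550746] 0.9987700152193159
```

View pics/top0.png

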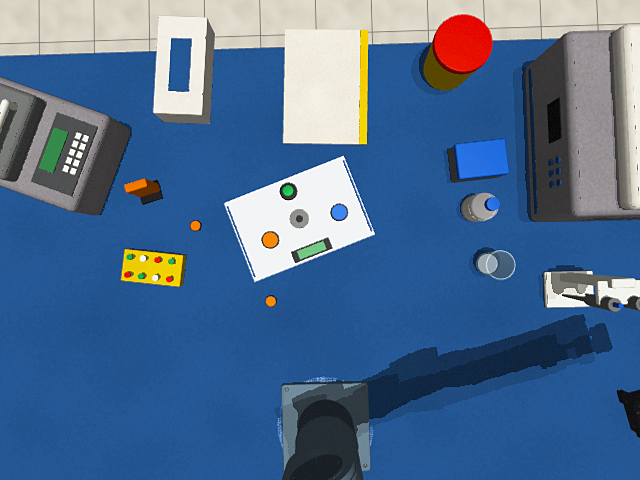

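View pics/side0.png

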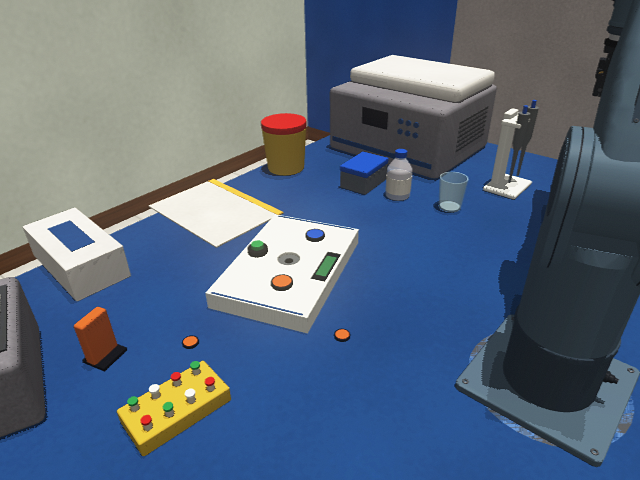

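The top view shows the white reader at about (299,218), with the amber disc on its deck at (270,240) and the cell at (299,218). The blue disc is at (339,212) and the green key at (288,191). The small orange discs at (195,225) and (271,301) lie on the bench and are look-alikes. The side view agrees.

```bash
cat > loc.py <<'E'
from h import *
def centre(f,c,z):
    (u,v),ax,_=cv2.fitEllipse(c); p=ray(f,[[u,v]],z)[0]
    w=ray(f,c.reshape(-1,2),z); return p[:2], 2*np.sqrt(cv2.contourArea((w[:,:2]*1e4).astype(np.float32))/np.pi)/1e4
HS={'amber':((8,150,120),(20,255,255),.046),'blue':((105,120,180),(115,200,255),.046),'green':((55,120,60),(75,255,255),.060),'cell':((0,0,90),(180,40,175),.038)}
def show(f):
    for k,(lo,hi,z) in HS.items():
        for c in blobs(f,lo,hi,40)[:6]:
            if len(c)<6: continue
            p,d=centre(f,c,z)
            if .3<p[0]<.8 and abs(p[1])<.3: print(k,np.round(p,4),'dia',round(d,4),'px',np.round(c.reshape(-1,2).mean(0)))
E
python3 - <<'E'
from loc import *
for n in('top','side'):
    f=optics.grab_frame(n); print(n); show(f)
    if n=='top':
        c=max(blobs(f,(0,0,200),(180,40,255),1000),key=lambda c:-np.hypot(*(c.reshape(-1,2).mean(0)-[299,218])))
        r=cv2.minAreaRect(c); b=ray(f,cv2.boxPoints(r),.038)[:,:2]; print(b,b.mean(0),np.linalg.norm(b-np.roll(b,1,0),axis=1))
E
```

```text
top
amber [0.4727 0.1241] dia 0.0356 px [270. 239.]
amber [0.3224 0.1259] dia 0.0228 px [270. 301.]
blue [ 0.5359 -0.0468] dia 0.0337 px [339. 212.]
green [0.5903 0.0768] dia 0.0263 px [288. 190.]
cell [0.5233 0.0521] dia 0.0448 px [299. 218.]
[[ 0.5663195   0.23882894]
 [ 0.67697659 -0.06210011]
 [ 0.48096693 -0.13325841]
 [ 0.37093576  0.16569636]] [0.5237997  0.05229169] [0.20862211 0.32062952 0.20852648 0.31856053]
side
amber [0.4725 0.1224] dia 0.0349 px [282. 280.]
blue [ 0.5364 -0.0489] dia 0.0321 px [314. 233.]
green [0.5898 0.0766] dia 0.0216 px [257. 244.]
cell [0.5225 0.0511] dia 0.0433 px [288. 258.]
```

Emit:
step_arm:
  series: "29 -25.6 -2.5 0;29 -25.6 -2.5 0;29 -25.6 -2.5 0;29 -25.6 -2.5 0;29 -25.6 -2.5 0;29 -25.6 -2.5 0;29 -25.6 -2.5 0;29 -25.6 -2.5 0;29 -25.6 -2.5 0;29 -25.6 -2.5 0;29 -25.6 -2.5 0;29 -25.6 -2.5 0"
  hand: 197

```text
time_s: 1.4
position: [0.4205, -0.2481, 0.2688]
tcp_rot: [0.0, 0.993, 0.121, -0.0]
contact_force: [0.5, -1.0, 0.1]
finger_gap: 0.226
gripper_force: 0.0
```

Emit:
step_arm:
  series: "8.6 -28.7 0 0;8.6 -28.7 0 0;8.6 -28.7 0 0;8.6 -28.7 0 0;8.6 -28.7 0 0;8.6 -28.7 0 0;8.6 -28.7 0 0;8.6 -28.7 0 0;8.6 -28.7 0 0;8.6 -28.7 0 0;8.6 -28.7 0 0;8.6 -28.7 0 0;8.6 -28.7 0 0;8.6 -28.7 0 0"

```text
time_s: 2.8
position: [0.4405, 0.1705, 0.2687]
tcp_rot: [0.0, 0.993, 0.121, 0.0]
contact_force: [-0.4, -0.6, 0.0]
finger_gap: 0.229
gripper_force: 0.0
```

Emit:
step_arm:
  series: "0 0 8 -8.55;0 0 8 -8.55;0 0 8 -8.55;0 0 8 -8.55;0 0 8 -8.55;0 0 8 -8.55;0 0 8 -8.55;0 0 8 -8.55;0 0 8 -8.55;0 0 8 -8.55;0 0 8 -8.55;0 0 8 -8.55;0 0 8 -8.55;0 0 0 0"

```text
time_s: 4.2
position: [0.4399, 0.169, 0.1637]
tcp_rot: [-0.001, 0.461, 0.887, -0.001]
contact_force: [0.1, -0.2, 0.6]
finger_gap: 0.231
gripper_force: 0.0
```

```bash
python3 - <<'E'
from loc import *
f=optics.grab_frame('wrist'); save(f,'w1.png'); show(f); print(f['eye'])
s=readout.sense(); print(s['position'],R.from_quat(s['tcp_rot'],scalar_first=True).as_matrix().round(3))
E
```

```text
amber [0.4716 0.1252] dia 0.0365 px [318. 296.]
amber [0.3276 0.1441] dia 0.0215 px [169. 171.]
blue [0.407  0.2312] dia 0.0195 px [329. 134.]
blue [0.4285 0.2113] dia 0.0179 px [338. 175.]
blue [0.3827 0.2038] dia 0.0148 px [280. 147.]
blue [0.3864 0.1867] dia 0.0129 px [281. 172.]
blue [0.3664 0.1959] dia 0.0105 px [253. 141.]
cell [ 0.319  -0.0513] dia 0.0491 px [ 53. 354.]
cell [0.4634 0.2044] dia 0.0325 px [368. 208.]
cell [0.7073 0.2228] dia 0.0379 px [608. 352.]
cell [0.5192 0.0591] dia 0.0138 px [315. 399.]
[0.40158612 0.22461485 0.31013759]
[0.4402531  0.16924898 0.16433806] [[-0.571  0.821 -0.001]
 [ 0.821  0.571  0.   ]
 [ 0.001 -0.001 -1.   ]]
```

View pics/w1.png

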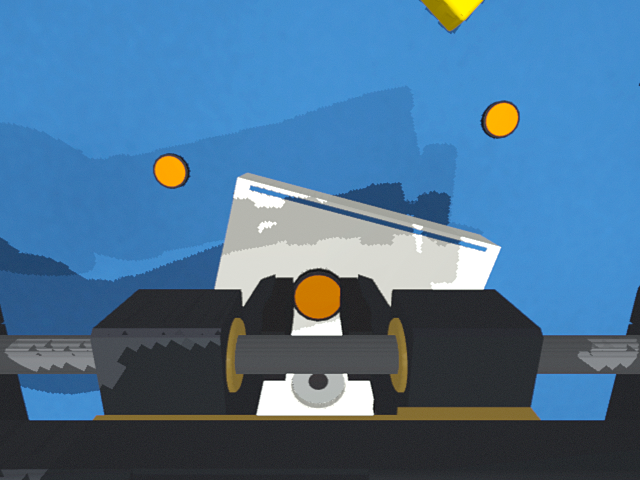

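The wrist view shows the amber disc at (318,296) between the finger silhouettes and the cell window at (318,382) straight beyond it. The push line is aligned with tool -x, so I'll lower the tool.

Emit:
step_arm:
  series: "0 0 25 0;0 0 25 0;0 0 25 0;0 0 25 0;0 0 15 0;0 0 8 0;0 0.5 0 0;0 0 0 0"

```text
time_s: 5.05
position: [0.4417, 0.1701, 0.0425]
tcp_rot: [0.0, 0.462, 0.887, 0.0]
contact_force: [-0.0, 0.0, 0.3]
finger_gap: 0.231
gripper_force: 0.0
```

Emit:
step_arm:
  series: "-5 0 1.3 0;-5 0 0 0;-5 0 0 0;-5 0 0 0;-5 0 0 0;-5 0 0 0;-5 0 0 0;-5 0 0 0;-5 0 0 0;-5 0 0 0;-5 0 0 0;-5 0 0 0;-5 0 0 0;-5 0 0 0;-5 0 0 0;0 0 0 0"

```text
time_s: 6.65
position: [0.4845, 0.1074, 0.0403]
tcp_rot: [0.0, 0.462, 0.887, -0.0]
contact_force: [-0.6, -0.1, 0.2]
finger_gap: 0.228
gripper_force: 0.0
```

```bash
python3 - <<'E'
from loc import *
for n in('top','side'):
    f=optics.grab_frame(n); print(n); show(f); 
    if n=='side': cv2.imwrite('pics/s2.png',cv2.cvtColor(cv2.resize(f['image'][180:340,180:400],None,fx=3,fy=3),cv2.COLOR_RGB2BGR))
E
```

```text
top
amber [0.3223 0.1258] dia 0.0226 px [270. 301.]
blue [ 0.5358 -0.0468] dia 0.0337 px [339. 212.]
green [0.5903 0.0768] dia 0.0263 px [288. 190.]
cell [0.5125 0.0332] dia 0.0612 px [307. 222.]
side
amber [0.5058 0.0849] dia 0.0231 px [283. 266.]
green [0.4255 0.045 ] dia 0.0377 px [326. 265.]
cell [0.4561 0.1319] dia 0.1498 px [291. 285.]
```

View pics/s2.png

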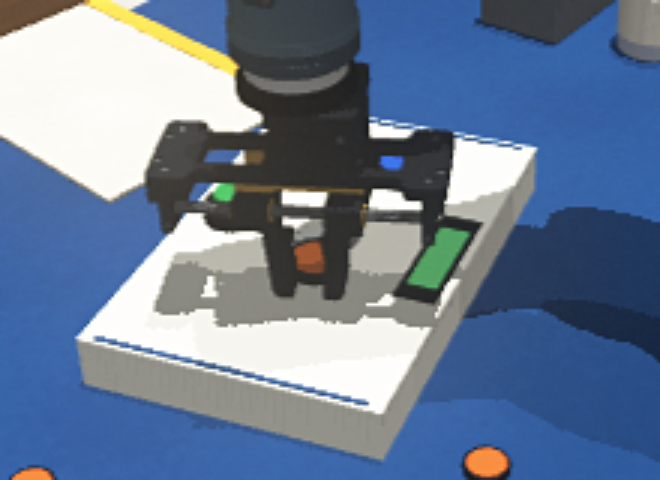

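The side crop shows the amber disc cradled ahead of the two fingertips at about (310,257), with the cell just beyond at (310,232). The disc is still centred, so I'll push on.

Emit:
step_arm:
  series: "-5 0 0 0;-5 0 0 0;-5 0 0 0;-4 0 0 0;-4 0 0 0;-4 0 0 0;-3 0 0 0;-3 0 0 0;-3 0 0 0;-3 0 0 0;0 0 0 0;0 0 0 0"

```text
time_s: 7.95
position: [0.5064, 0.0763, 0.0404]
tcp_rot: [-0.0, 0.462, 0.887, -0.0]
contact_force: [0.4, 0.5, 0.5]
finger_gap: 0.226
gripper_force: 0.0
```

```bash
python3 - <<'E'
from loc import *
f=optics.grab_frame('side'); show(f)
cv2.imwrite('pics/s3.png',cv2.cvtColor(cv2.resize(f['image'][200:320,220:380],None,fx=4,fy=4),cv2.COLOR_RGB2BGR))
E
```

```text
amber [0.5205 0.0599] dia 0.021 px [286. 258.]
green [0.4259 0.0438] dia 0.0374 px [326. 265.]
cell [0.5219 0.0705] dia 0.0917 px [282. 263.]
```

View pics/s3.png

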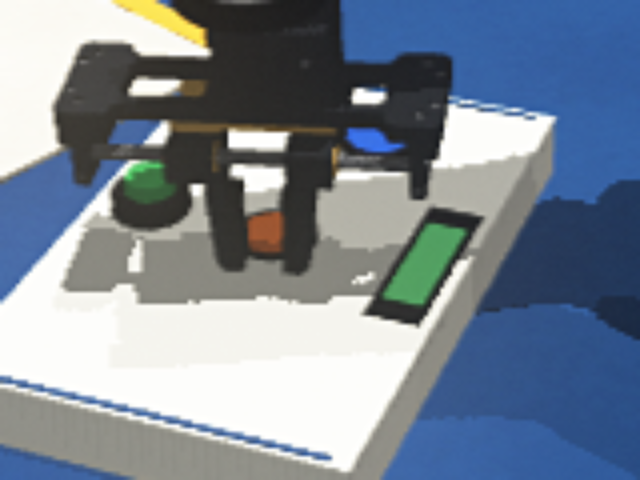

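The crop shows the disc between the fingertips at about (267,232), at or in the cell, but the fingers hide its seating. I'll back off for a clear look.

Emit:
step_arm:
  series: "10 0 0 0;20 0 0 0;20 0 -10 0;20 0 -30 0;20 0 -30 0;20 0 -30 0;0 0 0 0"

```text
time_s: 8.7
position: [0.4429, 0.1711, 0.1443]
tcp_rot: [0.002, 0.459, 0.888, 0.003]
contact_force: [0.7, 0.9, -0.2]
finger_gap: 0.225
gripper_force: 0.0
```

```bash
python3 - <<'E'
from loc import *
for n in('side','top','wrist'):
    f=optics.grab_frame(n); print(n); show(f)
    if n!='top':
        c=blobs(f,*HS['amber'][:2],40); c=min(c,key=lambda c:np.hypot(*(centre(f,c,.039)[0]-[.523,.052])))
        print(centre(f,c,.039),centre(f,c,.046))
        u=c.reshape(-1,2).mean(0).astype(int); save(f,n+'4.png')
E
```

```text
side
amber [0.5147 0.0567] dia 0.0319 px [289. 258.]
blue [ 0.5365 -0.0487] dia 0.0243 px [315. 234.]
(array([0.52183309, 0.04960827]), np.float64(0.032324290014074386)) (array([0.51466079, 0.05670789]), np.float64(0.03194280739646111))
top
amber [0.5226 0.0524] dia 0.0357 px [299. 218.]
blue [ 0.5361 -0.0468] dia 0.0339 px [339. 212.]
green [0.5904 0.0768] dia 0.0262 px [288. 190.]
cell [0.4683 0.1304] dia 0.1183 px [269. 242.]
cell [0.3104 0.0182] dia 0.0856 px [199.  84.]
wrist
amber [0.5183 0.0591] dia 0.035 px [316. 399.]
amber [0.3291 0.1445] dia 0.0205 px [153. 166.]
blue [0.4094 0.2173] dia 0.0772 px [325. 146.]
blue [0.3707 0.136 ] dia 0.0152 px [204. 212.]
blue [0.4522 0.257 ] dia 0.0101 px [408. 138.]
blue [0.3676 0.1192] dia 0.0084 px [186. 234.]
blue [0.4495 0.2207] dia 0.0071 px [371. 180.]
cell [ 0.3294 -0.0297] dia 0.0452 px [ 52. 353.]
cell [0.68   0.2167] dia 0.0394 px [600. 351.]
cell [0.4631 0.2043] dia 0.0327 px [369. 209.]
(array([0.52159793, 0.05440021]), np.float64(0.03604235428782645)) (array([0.51828477, 0.05914687]), np.float64(0.03502622503731809))
```

View pics/wrist4.png

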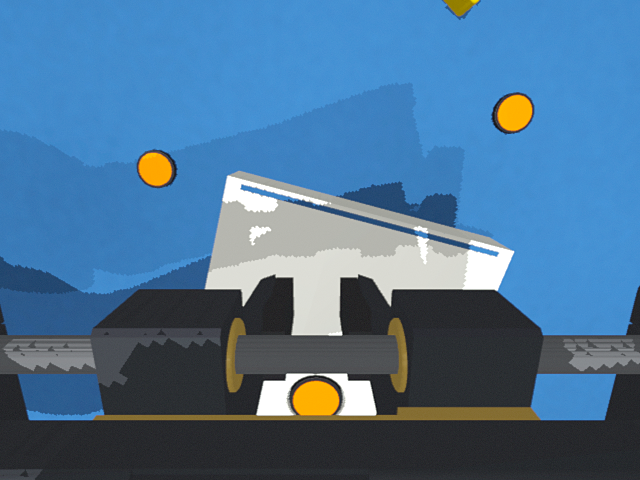

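The wrist view shows the disc at (316,399) sitting in the cell with even margins. I'll check its level and height with the depth maps.

```bash
python3 - <<'E'
from loc import *
for n in('side','top','wrist'):
    f=optics.grab_frame(n); F=240/np.tan(np.radians(f['vfov'])/2)
    v,u=np.mgrid[:480,:640]; Z=f['z_map']
    P=np.stack([(u-f['cx'])/F*Z,(v-f['cy'])/F*Z,Z],-1)@rot(f['attitude']).T+f['eye']
    d=np.hypot(P[...,0]-.523,P[...,1]-.052); hs=cv2.cvtColor(f['image'],cv2.COLOR_RGB2HSV)
    am=(cv2.inRange(hs,*HS['amber'][:2])>0)&(d<.017)
    wh=(hs[...,1]<40)&(d>.028)&(d<.05)&(abs(P[...,2]-.038)<.006)
    def fit(m):
        q=P[m]-[.523,.052,0]; return len(q),np.linalg.lstsq(np.c_[np.ones(len(q)),q[:,:2]],q[:,2],rcond=None)[0].round(4)
    print(n,'disc',fit(am),'deck',fit(wh))
E
```

```text
side disc (91, array([ 0.0397, -0.0079, -0.0161])) deck (632, array([ 0.0386, -0.0037, -0.0017]))
top disc (150, array([0.0385, 0.0036, 0.0388])) deck (860, array([0.0373, 0.0025, 0.0015]))
wrist disc (15, array([0.0393, 0.0082, 0.009 ])) deck (1761, array([ 0.0382, -0.0033,  0.0023]))
```

The disc top is 1.1 mm above the deck and level, so it is home. Next I'll press the key with the fingers shut.

Emit:
step_arm:
  series: "-23 9.6 0 0;-23 9.6 0 0;-23 9.6 0 0;-23 9.6 0 0;-23 9.6 0 0;-23 9.6 0 0;-23.6 9.6 0 0;0 0 25 0;0 0 25 0;0 0 9 0;0 0 0 0;0 0 0 0"
  hand: 255

```text
time_s: 10.2
position: [0.5913, 0.0729, 0.0818]
tcp_rot: [0.0, 0.462, 0.887, 0.0]
contact_force: [-0.2, 0.3, -0.6]
finger_gap: 0.004
gripper_force: 0.0
```

Emit:
step_arm:
  series: "3.7 1.5 8 0;0 0 8 0;0 0 5 0;0 0 2 0;0 0 2 0;0 0 1.5 0;0 0 1 0;0 0 1 0;0 0 0 0;0 0 0 0"

```text
time_s: 11.2
position: [0.59, 0.0767, 0.0544]
tcp_rot: [0.0, 0.462, 0.887, -0.0]
contact_force: [-6.2, -1.9, 15.0]
finger_gap: 0.007
gripper_force: 8.0
```

Emit:
step_arm:
  series: "0 0 -5 0;0 0 -10 0;0 0 -25 0;10 0 -30 0;20 0 -30 0;20 0 -30 0;20 0 0 0;0 0 0 0;0 0 0 0;0 0 0 0"

```text
time_s: 12.2
position: [0.5504, 0.1323, 0.1822]
tcp_rot: [-0.0, 0.462, 0.887, -0.001]
contact_force: [-0.3, -0.0, -0.8]
finger_gap: 0.007
gripper_force: 0.0
```

```bash
python3 - <<'E'
from loc import *
for n in('side','top'):
    f=optics.grab_frame(n); print(n); show(f); save(f,n+'5.png')
E
```

```text
side
amber [0.5164 0.0582] dia 0.032 px [288. 258.]
blue [ 0.5365 -0.0493] dia 0.0331 px [314. 233.]
top
amber [0.3223 0.1258] dia 0.0226 px [270. 301.]
blue [ 0.5358 -0.0469] dia 0.0337 px [339. 212.]
green [0.5918 0.0752] dia 0.0234 px [288. 190.]
cell [0.4281 0.0775] dia 0.0859 px [199.  85.]
cell [ 0.5008 -0.0078] dia 0.0388 px [321. 225.]
```

View pics/side5.png

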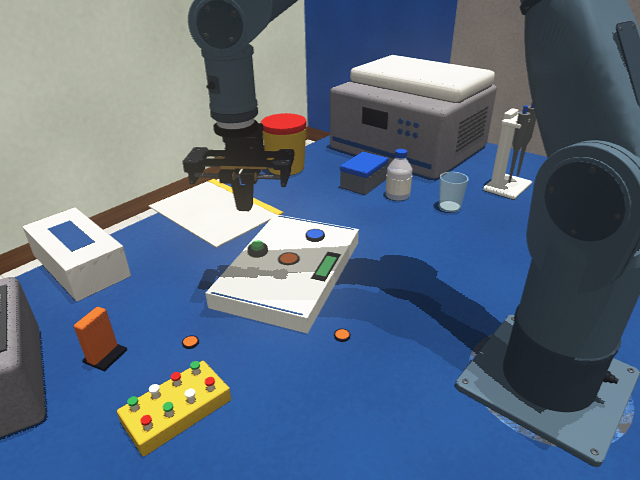

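The side view shows the disc home in the cell at (288,258), the key up at (257,246) and the blue disc at (314,233). The bystanders have not moved and the arm is clear.

```bash
python3 -c "
from cell import job; print(job.close_job())"
```

```text
the job is handed in; nothing more can be done
None
```

I pushed the amber disc home in the cell (level, top about 1 mm above the deck), pressed the start key about 5.6 mm of its 6 mm and saw it come back up, then moved the arm clear and handed the job in; no verdict came back.

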